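# Gauge the cheese and set the air damper

### The job

In the ripening cellar, lower the gauge's sprung foot gently onto the wheel of cheese standing under it, hold it there a moment to see which height class it is (blue, yellow or red), and let it rise again. Then swing the damper lever under the air pipe to the mark of that colour and let go, so that the lever points at the middle of the mark. Leave the cheeses and everything else standing where they are.

Things in the scene. Friction and masses are not known exactly. Their poses are not given: they have to be found in the camera images.
- stand: Damper stand, fixed: grey console (90 x 220 mm, 50 high), white round sector plate (164 mm across) upright in the stand's y-z plane at x = 0 to 8 mm, and an air pipe over the lever. Origin on the table under the sector; z up; yaw 1.4 to 1.75 rad, so its x points to the robot's left and its y back towards the robot. The 60 mm pipe rises from the table at x = -45, y = -260 mm.
- pipe_mid (a point): On the centre line of the level part of the aluminium air pipe, at x = -45, y = 0, z = 345 mm of the stand. The pipe is 60 mm thick and runs along the stand's y from -260 to +180 mm, right above the lever's grip, so a gripper cannot come straight down on it: come from the stand's -x side, fingers pointing to its +x and down, tool tilted about 40 degrees from vertical.
- damper_pivot (a point): The damper lever's hinge, 70 mm above the stand's origin. Axes as the stand's.
- damper (a joint): Lever angle about the stand's x axis, rad: 0 upright, positive leans to the stand's +y (towards the robot), stops at -1 and +1. Marks on the sector's rim (11 mm wide, 82 mm from the pivot): blue at -0.2, yellow 0.3, red 0.8. Starts at -0.85 to -0.5, beyond all marks. Stiff: 0.4 N m of friction (some 3 N at the grip); stays where it is left.
- damper_grip (a point): On the axis of the lever's round black plastic grip, 130 mm from the pivot, at x = -52 mm of the stand. The grip is 28 mm thick and points from the end of the flat steel arm to the stand's -x (x = -18 to -80 mm); it swings in the stand's y-z plane. Pinch it along the stand's y; it may turn in the fingers.
- gauge: Height gauge, fixed: column (235 mm high, 97 mm behind the plunger's axis) with a green arm (z = 185 to 215 mm) guiding the plunger. Origin on the table under the plunger's axis; x away from the robot (yaw up to 0.3 rad), z up. The plunger's small black pointer stands at the column's blue band on a wheel 60 mm high, at the yellow on 76 mm, at the red on 92 mm.
- plunger_top (a point): Centre of the flat top of the gauge's black plunger knob (44 mm across, 22 mm high), 327 mm above the table when up, directly above the gauge's origin. Push it straight down from above. Once the foot rests on the cheese, the knob alone sinks into the plunger, at most 20 mm, against a second spring (8 N at first, 16 N at the end), then it is hard: stop within those 20 mm, at about 10 to 12 N.
- plunger (a joint): Travel of the sprung plunger, m: 0 up, 0.065 at most. Its rubber foot (48 mm across) is 130 mm above the table when up, so on a wheel on the platter it reads 0.050 (60 mm wheel, blue), 0.034 (76 mm, yellow) or 0.018 (92 mm, red). Its spring takes 4 to 7 N and lifts it when let go. Over 20 N spoils the cheese.
- platter: Wooden platter, fixed under the gauge, 150 x 150 x 20 mm, origin at the centre of its underside; the wheel to be gauged stands on it.
- wheel_a: One of the three loose wheels of cheese, about 140 mm across and 0.9 to 1.4 kg; one stands on the gauge's platter, the others on the drying board. One of the three is 60 mm high, one 76 and one 92; which is not told. Origin at the centre of its underside.
- wheel_b: Another of the three loose wheels of cheese, about 140 mm across and 0.9 to 1.4 kg; one stands on the gauge's platter, the others on the drying board. One of the three is 60 mm high, one 76 and one 92; which is not told. Origin at the centre of its underside.
- wheel_c: The third of the three loose wheels of cheese, about 140 mm across and 0.9 to 1.4 kg; one stands on the gauge's platter, the others on the drying board. One of the three is 60 mm high, one 76 and one 92; which is not told. Origin at the centre of its underside.
- jar: Bystander: glass jar, 54 mm across, 75 mm high, loose, at the robot's end of the damper stand. Origin at its underside.
- tub: Bystander: white open tub 100 x 70 x 45 mm, loose, in front of the gauge. Origin at its underside.
- brush: Bystander: brush 180 mm long lying on the left.
- mould: Bystander: white cheese mould, 100 mm across, 70 mm high. Origin at its underside.
- mug: Bystander: blue mug, 80 mm across, 90 mm high. Origin at its underside.
Not all that is in view belongs to the job. What is shaped like the wheel_c but green is not meant.

How it is judged:
By the outcome, as a careful person would: the job done as asked, in the order asked, and still so for the second after the job is handed in, with the robot touching nothing.
It also fails if it takes over 69 s, if anything falls off the work surface, if the arm or the gripper's body presses on something with over 40 N, if the wrist force passes 120 N, or if a joint passes its speed limit or range.

### The arm

A 6-joint arm with a two-finger parallel gripper is mounted at the origin on the work surface. World frame = base frame: x ahead of the robot, y to its left, z up, the work surface at z = 0. Lengths are in m, angles in rad, forces in N, time in s.
With the tool pointing down it reaches from about 0.4 to 0.925 m from the base axis. Payload 3.4 kg.
Tool frame: the origin (TCP) lies on the centre line of the jaws, within the pads' length; the fingertips stand 25 mm ahead of it and the grasp point (between the pads) lies 6 mm ahead of it; z points along the fingers, y is the line along which they close (so a half turn about z gives the same grasp; the last joint's range is limited). The gripper opens to 85 mm and grips with 20 to 120 N. Pads are 22 mm wide; open, the fingers measure 114 mm over their backs; the gripper's body (76 mm by 85 mm) begins 54 mm behind the grasp point. The pads swing forward as they close: fully open they stand 13 mm farther back than shut.
Start: joints at [1.077, 0.307, 1.506, -0, 1.328, -0.073], TCP at [0.235, 0.525, 0.256] pointing down, gripper open.
Joint ranges: [-3.12, 3.12], [-1.05, 2.28], [0.14, 2.33], [-1.42, 4.57], [0.1, 2.73], [-2.68, 2.68]. Speed limits (rad/s): [2.57, 2.57, 3.14, 3.14, 3.14, 3.14].

### API

Orientations are given as a unit quaternion [w, x, y, z].
In Python, from bench import observe, vision, bot gives the robot as it stands.
- The arm moves only by the shell command python3 -m crank 'ROWS' [FORCE]. ROWS is JSON, a list of rows, each an object of numbers: "ax", "ay", "az": the turn, a rotation vector about the tool's x, y, z in degrees; "tx", "ty", "tz": the shift along the tool's x, y, z in mm; "fingers": the opening, from -1 (shut) to 1 (fully open). A call has 1 to 12 rows; each row is the pose to reach, as a shift and turn from the pose commanded when the call began, along the tool's axes at that moment; what a row does not reach only later rows make up. A row lasts 1/8 s, in which the tool goes at most 62.5 mm and 10.7 degrees, less where a joint would pass 70% of its speed; a pose out of reach is approached as far as the arm can. A call with a gripper value outside its range is refused whole. The fingers move at their own pace and stop on an object; FORCE is the grip in N (left out, the last holds). Time passes only in rows, so rows that repeat a pose let the fingers close. It gives the time, the measured TCP pose, the force, the opening and the grip force at its end, in the units of the state.
- observe(): the state, without advancing time (a new reading comes with each control period).
- vision.read_camera(name): name is "side" or "top"; returns a dict with "color" (480x640x3 uint8, blue, green, red), "z_map" (480x640 float32, m along the optical axis (not along the pixel's ray), 0 where there is no reading), "fx", "fy", "cx", "cy" (pixels), "extrinsics" (4x4, takes a point from world to camera coordinates). Camera axes: x right, y down, z forward; pixel columns grow to the right and rows downward; lengths in m; the calibration is good to about 2 mm. A picture is of the moment at which its call begins.
- bot.sign_off(): hands the job in; it is judged then, once.
Trained networks look in the newest picture that a camera, given by its name, has taken for a name from the list of things; names that differ only in an ending like _2 or _b are one class to them, and where a whole thing is asked for, a point or a joint stands for the part that bears it (a point fixed in the world has none). Each returns a list of dicts, best first, with "confidence" (0 to 1); they miss things now and then, are a little off and sometimes report something else, mostly with a low value. They report only what shows in the picture. A call takes as long as a camera call. They do not tell look-alikes from the thing itself.
- vision.find_in(name, camera): "box" ([left, top, right, bottom] in pixels, round what is visible of it).
- vision.masks_of(name, camera): "pixels" (480x640 bool, what is visible of it) and "box" ([left, top, right, bottom] in pixels, round what is visible of it).
The state is a dict: "clock": time; "qpos": joint angles; "joint_vel": joint speeds; "tau": joint torques, N m; "tcp_pos": TCP position; "tcp_rot": TCP orientation; "ft_force": force on the tool from outside, world axes, zero at the start; "torque": the same for the moment, N m; "gripper_width": finger opening in m; "finger_force": force on a finger pad.
Only numpy, scipy, OpenCV 4.12 (cv2) and the standard library are available. Lean on these libraries where they do the work, as an engineer would, in place of code of your own. Each camera call takes 0.05 s, during which the arm holds its last target. There are 200 camera calls.

## Working session

There is one attempt and no reset: what is moved stays moved. The work goes in short steps, Python scripts to look and compute and a shell command to move; the robot and the scene stay as the last step left them, time stands still between calls to the robot, and variables do not carry over. Pictures are saved under pics/ and viewed, at most 10 in all, crops included, and the job is handed in when it is done.

```bash
ls; mkdir -p pics; cat > h.py <<'E'
import numpy as np, cv2
from bench import observe, vision, bot
from scipy.spatial.transform import Rotation as R
def cam(n):
    return vision.read_camera(n)
def w(c,u,v,z=None):
    z=c["z_map"][v,u] if z is None else z
    p=np.stack([(u-c["cx"])/c["fx"]*z,(v-c["cy"])/c["fy"]*z,z,np.ones_like(z)],-1)
    return (p@np.linalg.inv(c["extrinsics"]).T)[...,:3]
def cloud(c):
    v,u=np.mgrid[:480,:640]; return w(c,u,v,c["z_map"].astype(float))
def toolshift(target,s=None):
    s=s or observe(); q=s["tcp_rot"]; r=R.from_quat([q[1],q[2],q[3],q[0]])
    return r.inv().apply(np.array(target)-s["tcp_pos"])*1000
E
python3 - <<'E'
from h import *
s=observe(); print({k:np.round(v,3) for k,v in s.items()})
for n in("side","top"):
    c=cam(n); cv2.imwrite(f"pics/{n}0.png",c["color"]); np.savez(f"{n}0.npz",**c)
    print(n,np.round(np.linalg.inv(c["extrinsics"])[:3],2).tolist())
    P=cloud(c)
    for k in("stand","damper","damper_grip","gauge","plunger_top","plunger","platter","wheel_a","jar","tub"):
        for d in vision.masks_of(k,n)[:3]:
            m=d["pixels"]&(c["z_map"]>0)
            if m.sum(): print(k,round(d["confidence"],2),np.int32(d["box"]).tolist(),np.round(np.median(P[m],0),3),np.round(P[m].max(0),3))
E
```

```text
pics
{'clock': np.float64(0.0), 'qpos': array([ 1.076,  0.308,  1.508, -0.   ,  1.328, -0.073]), 'joint_vel': array([ 0.002,  0.001,  0.   , -0.   , -0.001, -0.001]), 'tau': array([-2.0000e-03, -4.5755e+01, -2.5191e+01, -0.0000e+00,  1.3000e-02,
       -0.0000e+00]), 'tcp_pos': array([0.235, 0.524, 0.255]), 'tcp_rot': array([-0.   ,  0.209,  0.978, -0.001]), 'ft_force': array([-0.112, -0.616,  0.479]), 'torque': array([-0.042, -0.013, -0.038]), 'finger_force': np.float64(0.0), 'gripper_width': np.float64(0.085)}
side [[0.68, -0.37, 0.63, -0.2], [-0.73, -0.33, 0.6, -0.71], [-0.02, -0.87, -0.49, 0.79]]
stand 0.84 [199, 138, 346, 283] [0.587 0.189 0.162] [1.642 1.963 0.381]
damper 0.86 [262, 209, 295, 249] [0.6   0.226 0.163] [0.825 0.464 0.196]
damper_grip 0.62 [264, 209, 295, 249] [0.602 0.227 0.161] [0.889 0.526 0.196]
gauge 0.91 [383, 219, 429, 321] [ 0.572 -0.231  0.206] [1.635 0.409 0.329]
plunger_top 0.77 [392, 219, 409, 238] [ 0.546 -0.235  0.325] [ 0.575 -0.209  0.329]
plunger 0.58 [383, 220, 407, 303] [ 0.551 -0.233  0.254] [1.    0.077 0.329]
platter 0.79 [349, 325, 431, 370]
[... 1033 characters left out ...]
er_grip 0.49 [267, 182, 275, 196] [0.61  0.177 0.19 ] [0.671 0.204 0.346]
plunger_top 0.49 [401, 195, 423, 208] [ 0.555 -0.228  0.327] [ 0.575 -0.208  0.336]
plunger 0.85 [396, 190, 421, 224] [ 0.552 -0.226  0.325] [ 0.579 -0.206  0.336]
platter 0.82 [371, 196, 425, 248] [ 0.514 -0.175  0.02 ] [ 0.625 -0.147  0.033]
wheel_a 0.96 [390, 284, 432, 331] [ 0.275 -0.262  0.059] [ 0.346 -0.196  0.075]
wheel_a 0.91 [309, 199, 351, 239] [ 0.547 -0.006  0.079] [0.621 0.06  0.093]
wheel_a 0.89 [373, 197, 419, 246] [ 0.529 -0.21   0.111] [ 0.632 -0.16   0.137]
jar 0.67 [216, 256, 235, 277] [0.384 0.314 0.073] [0.413 0.357 0.358]
tub 0.56 [390, 251, 424, 275] [ 0.422 -0.256  0.008] [ 0.463 -0.202  0.054]
```

```bash
python3 - <<'E'
from h import *
c=cv2.imread("pics/side0.png");t=cv2.imread("pics/top0.png")
a=cv2.resize(c[190:450,180:440],(600,600),interpolation=2); b=t
cv2.imwrite("pics/a.png",a)
E
```

```text
(no output)
```

View pics/top0.png

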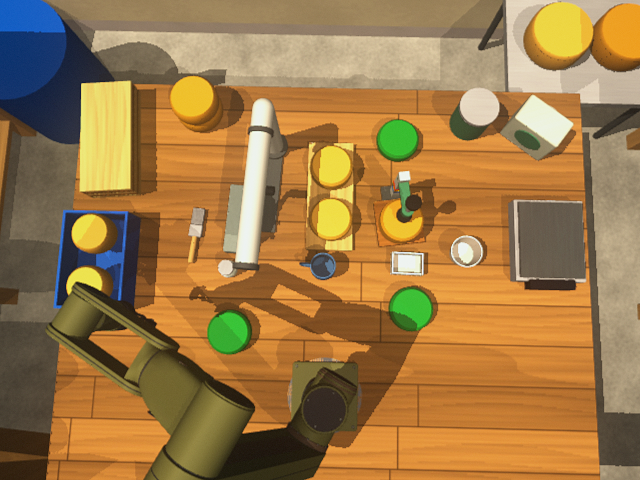

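View pics/a.png

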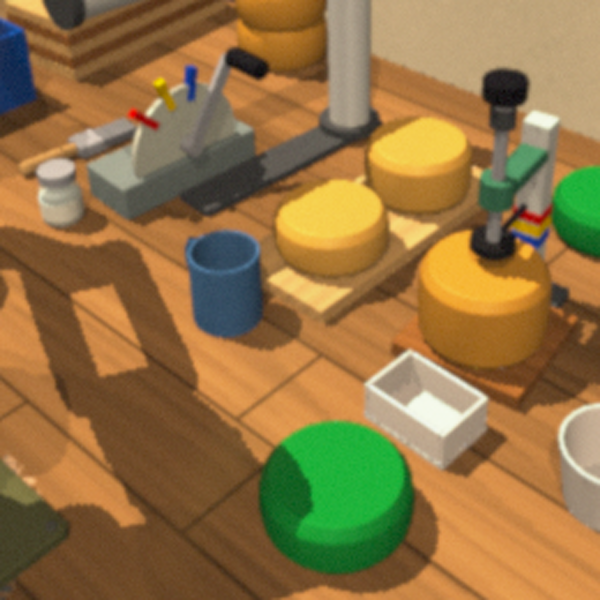

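```bash
python3 - <<'E'
from h import *
T=dict(np.load("top0.npz"));S=dict(np.load("side0.npz"))
for n,c in(("top",T),("side",S)):
    P=cloud(c).reshape(-1,3)
    k=P[(abs(P[:,2]-.328)<.006)&(np.hypot(P[:,0]-.552,P[:,1]+.23)<.05)]
    print(n,"knob",len(k),cv2.minEnclosingCircle(k[:,:2].astype(np.float32)),k.mean(0))
    q=P[(P[:,2]>.3)&(P[:,2]<.39)&(P[:,0]>.3)&(P[:,0]<.95)&(P[:,1]>.08)&(P[:,1]<.32)]
    # cylinder fit: horizontal axis at z=.345, r=.03
    from scipy.optimize import least_squares
    q=q[(q[:,0]>.42)&(q[:,0]<.8)]
    f=lambda p:np.hypot((q[:,1]-p[0]-p[1]*(q[:,0]-.6))/np.hypot(1,p[1]),q[:,2]-p[2])-.03
    r=least_squares(f,[.2,0,.345],loss='soft_l1',f_scale=.003);p=r.x
    print("pipe",p,len(q),np.median(abs(r.fun)))
    d=np.array([-1,-p[1]]);d/=np.hypot(*d)
    yaw=np.arctan2(-d[0],d[1]) ; print("d(stand y)",d)
    Q=P[(P[:,2]>.33)&(P[:,2]<.39)&(abs(P[:,1]-p[0]-p[1]*(P[:,0]-.6))<.03)]
    s=Q[:,:2]@d; print("extent along stand y",np.percentile(s,[0,.5,1,50,99,99.5,100]))
# sector and grip from the side view
P=cloud(S)
q=P.reshape(-1,3)
col=S["color"].reshape(-1,3).astype(int)
u=np.tile(np.arange(640),480);v=np.repeat(np.arange(480),640)
dark=(col.max(1)<60)&(u>262)&(u<298)&(v>205)&(v<228)
print("grip dark",dark.sum(),q[dark].mean(0),q[dark].min(0),q[dark].max(0))
hsv=cv2.cvtColor(S["color"],cv2.COLOR_BGR2HSV).reshape(-1,3)
for n,lo,hi in(("blue",105,130),("yellow",20,32),("red",0,6)):
    m=(hsv[:,0]>=lo)&(hsv[:,0]<=hi)&(hsv[:,1]>150)&(u>232)&(u<268)&(v>215)&(v<248)
    print(n,m.sum(),np.median(q[m],0) if m.sum() else "", u[m].mean(),v[m].mean())
E
```

```text
top knob 187 ((0.5566076040267944, -0.22942273318767548), 0.02175453118979931) [ 0.5566631  -0.22954336  0.32726539]
pipe [ 0.19919444 -0.06312811  0.34529006] 3178 0.0016368464489461328
d(stand y) [-0.99801336  0.0630027 ]
extent along stand y [-0.81474547 -0.80741993 -0.80363079 -0.56780181 -0.3499815  -0.34888019
 -0.34815085]
side knob 173 ((0.5561586022377014, -0.2295064777135849), 0.02308986522257328) [ 0.55276965 -0.2316146   0.3265174 ]
pipe [ 0.20028686 -0.0676906   0.34481991] 2574 0.0011651699695805848
d(stand y) [-0.99771683  0.06753605]
extent along stand y [-1.63228132 -1.62565127 -1.62419109 -0.5518768  -0.34722112 -0.34691636
 -0.34571914]
grip dark 128 [0.5994748  0.17885223 0.19044867] [-0.20425162 -0.70618034  0.17335201] [0.62077113 0.22030262 0.79043356]
blue 32 [0.56229696 0.247237   0.15724776] 262.21875 225.0625
yellow 65 [0.5212615  0.25008418 0.15513207] 250.7846153846154 229.8923076923077
red 46 [0.48339757 0.25148293 0.13159443] 241.6304347826087 241.1304347826087
```

```bash
python3 -m crank '[{"tz":-60,"fingers":-1},{"tz":-120,"fingers":-1},{"tz":-180,"fingers":-1},{"tz":-200,"tx":-40,"ty":-37,"fingers":-1},{"tz":-200,"tx":-80,"ty":-74,"fingers":-1},{"tz":-200,"tx":-120,"ty":-111,"fingers":-1},{"tz":-200,"tx":-160,"ty":-148,"fingers":-1},{"tz":-200,"tx":-200,"ty":-185,"fingers":-1},{"tz":-200,"tx":-240,"ty":-222,"fingers":-1},{"tz":-200,"tx":-280,"ty":-259,"fingers":-1},{"tz":-200,"tx":-320,"ty":-296,"fingers":-1},{"tz":-200,"tx":-360,"ty":-333,"fingers":-1}]'; python3 - <<'E'
from h import *
print(toolshift([.5565,-.2295,.39]),observe()["qpos"])
E
```

```text
[-601.65839581 -557.16235158 -133.68185206] [ 1.07647425e+00  3.06771119e-01  1.50638508e+00 -2.70010274e-05
  1.32838609e+00 -7.35138586e-02]validation failed for argument at $[0]...
```

```bash
python3 - <<'E'
from h import *
# lever angle fit from grip points
x=np.array([.065,.998,0]);y=np.array([-.998,.065,0]);z=np.array([0,0,1.]);o=np.array([.545,.248,0])
for n in("side","top"):
    c=dict(np.load(n+"0.npz"));P=cloud(c).reshape(-1,3)-o
    L=np.stack([P@x,P@y,P@z],1);col=c["color"].reshape(-1,3).max(1)
    m=(col<75)&(L[:,0]<-.015)&(L[:,0]>-.09)&(L[:,1]<0)&(L[:,1]>-.14)&(L[:,2]>.1)&(L[:,2]<.22)
    q=L[m]
    from scipy.optimize import least_squares
    f=lambda p:np.hypot(q[:,1]-.13*np.sin(p[0]),q[:,2]-.07-.13*np.cos(p[0]))-.014
    r=least_squares(f,[-.55],loss='soft_l1',f_scale=.002)
    print(n,m.sum(),r.x,np.median(abs(r.fun)),q.min(0),q.max(0))
E
```

```text
side 136 [-0.58691661] 0.0017971797545976234 [-0.0820847  -0.08664614  0.172393  ] [-0.02136111 -0.05583844  0.19590933]
top 74 [-0.57600785] 0.002349422826717279 [-0.08033045 -0.08321609  0.17021729] [-0.05734535 -0.05682583  0.20355443]
```

```bash
python3 -m crank '[{"ax":0,"ay":0,"az":0,"tx":0,"ty":0,"tz":-60,"fingers":-1},{"ax":0,"ay":0,"az":0,"tx":0,"ty":0,"tz":-120,"fingers":-1}]'; python3 -m crank --help
```

```text
clock: 1.35
tcp_pos: [0.2346, 0.5244, 0.3768]
tcp_rot: [-0.0, 0.209, 0.978, -0.001]
ft_force: [1.6, 0.1, -0.4]
gripper_width: 0.0516
finger_force: 0.0invalid input: not JSON, or not a number
```

```bash
python3 -m crank '[{"ax":0,"ay":0,"az":0,"tx":0,"ty":0,"tz":-60,"fingers":-1},{"ax":0,"ay":0,"az":0,"tx":-40,"ty":-37,"tz":-85,"fingers":-1},{"ax":0,"ay":0,"az":0,"tx":-80,"ty":-74,"tz":-85,"fingers":-1},{"ax":0,"ay":0,"az":0,"tx":-120,"ty":-111,"tz":-85,"fingers":-1},{"ax":0,"ay":0,"az":0,"tx":-160,"ty":-148,"tz":-85,"fingers":-1},{"ax":0,"ay":0,"az":0,"tx":-200,"ty":-185,"tz":-85,"fingers":-1},{"ax":0,"ay":0,"az":0,"tx":-240,"ty":-222,"tz":-85,"fingers":-1},{"ax":0,"ay":0,"az":0,"tx":-280,"ty":-259,"tz":-85,"fingers":-1},{"ax":0,"ay":0,"az":0,"tx":-320,"ty":-296,"tz":-85,"fingers":-1},{"ax":0,"ay":0,"az":0,"tx":-360,"ty":-333,"tz":-85,"fingers":-1},{"ax":0,"ay":0,"az":0,"tx":-400,"ty":-370,"tz":-85,"fingers":-1},{"ax":0,"ay":0,"az":0,"tx":-440,"ty":-407,"tz":-85,"fingers":-1}]'; python3 - <<'E'
from h import *
print(toolshift([.5565,-.2295,.375]),observe()["qpos"])
E
```

```text
clock: 2.85
tcp_pos: [0.4706, -0.0281, 0.4615]
tcp_rot: [0.0, 0.209, 0.978, 0.0]
ft_force: [1.2, 0.2, 0.5]
gripper_width: 0.0003
finger_force: 0.0
[-160.6232199  -148.72997086   86.56927895] [-1.49563290e-01  6.13383824e-02  1.32223225e+00  3.09716791e-04
  1.75723868e+00 -1.29932374e+00]
```

```bash
python3 -m crank '[{"ax":0,"ay":0,"az":0,"tx":-40,"ty":-37,"tz":0,"fingers":-1},{"ax":0,"ay":0,"az":0,"tx":-80,"ty":-74,"tz":0,"fingers":-1},{"ax":0,"ay":0,"az":0,"tx":-120,"ty":-111,"tz":20,"fingers":-1},{"ax":0,"ay":0,"az":0,"tx":-161,"ty":-149,"tz":50,"fingers":-1},{"ax":0,"ay":0,"az":0,"tx":-161,"ty":-149,"tz":87,"fingers":-1},{"ax":0,"ay":0,"az":0,"tx":-161,"ty":-149,"tz":87,"fingers":-1},{"ax":0,"ay":0,"az":0,"tx":-161,"ty":-149,"tz":87,"fingers":-1}]'; python3 - <<'E'
from h import *
print(toolshift([.5565,-.2295,.352]),observe()["ft_force"])
E
```

```text
clock: 3.72
tcp_pos: [0.5567, -0.2279, 0.3758]
tcp_rot: [0.001, 0.209, 0.978, -0.0]
ft_force: [-0.2, -0.3, 0.4]
gripper_width: -0.0003
finger_force: 0.0
[-0.38892047 -1.5442041  23.78513264] [-0.19444394 -0.30155094  0.37372785]
```

```bash
python3 -m crank '[{"ax":0,"ay":0,"az":0,"tx":0,"ty":-1,"tz":8,"fingers":-1},{"ax":0,"ay":0,"az":0,"tx":0,"ty":-1,"tz":16,"fingers":-1},{"ax":0,"ay":0,"az":0,"tx":0,"ty":-1,"tz":20,"fingers":-1},{"ax":0,"ay":0,"az":0,"tx":0,"ty":-1,"tz":24,"fingers":-1},{"ax":0,"ay":0,"az":0,"tx":0,"ty":-1,"tz":27,"fingers":-1},{"ax":0,"ay":0,"az":0,"tx":0,"ty":-1,"tz":30,"fingers":-1},{"ax":0,"ay":0,"az":0,"tx":0,"ty":-1,"tz":33,"fingers":-1},{"ax":0,"ay":0,"az":0,"tx":0,"ty":-1,"tz":36,"fingers":-1},{"ax":0,"ay":0,"az":0,"tx":0,"ty":-1,"tz":36,"fingers":-1}]'
```

```text
clock: 4.85
tcp_pos: [0.5559, -0.2289, 0.338]
tcp_rot: [-0.0, 0.209, 0.978, 0.0]
ft_force: [-0.6, 2.9, 4.4]
gripper_width: 0.0001
finger_force: 2.1
```

```bash
python3 -m crank '[{"ax":0,"ay":0,"az":0,"tx":0,"ty":0,"tz":2,"fingers":-1},{"ax":0,"ay":0,"az":0,"tx":0,"ty":0,"tz":4,"fingers":-1},{"ax":0,"ay":0,"az":0,"tx":0,"ty":0,"tz":6,"fingers":-1},{"ax":0,"ay":0,"az":0,"tx":0,"ty":0,"tz":6,"fingers":-1}]';python3 -m crank '[{"ax":0,"ay":0,"az":0,"tx":0,"ty":0,"tz":2,"fingers":-1},{"ax":0,"ay":0,"az":0,"tx":0,"ty":0,"tz":4,"fingers":-1},{"ax":0,"ay":0,"az":0,"tx":0,"ty":0,"tz":4,"fingers":-1}]'
```

```text
clock: 5.35
tcp_pos: [0.5559, -0.2289, 0.3328]
tcp_rot: [0.0, 0.209, 0.978, 0.0]
ft_force: [-2.4, 2.6, 7.9]
gripper_width: 0.0
finger_force: 3.9
clock: 5.72
tcp_pos: [0.5559, -0.2289, 0.3292]
tcp_rot: [0.0, 0.209, 0.978, 0.0]
ft_force: [-3.1, 3.1, 9.9]
gripper_width: 0.0001
finger_force: 4.7
```

```bash
python3 -m crank '[{"ax":0,"ay":0,"az":0,"tx":0,"ty":0,"tz":2,"fingers":-1},{"ax":0,"ay":0,"az":0,"tx":0,"ty":0,"tz":2,"fingers":-1},{"ax":0,"ay":0,"az":0,"tx":0,"ty":0,"tz":2,"fingers":-1},{"ax":0,"ay":0,"az":0,"tx":0,"ty":0,"tz":2,"fingers":-1},{"ax":0,"ay":0,"az":0,"tx":0,"ty":0,"tz":2,"fingers":-1},{"ax":0,"ay":0,"az":0,"tx":0,"ty":0,"tz":2,"fingers":-1}]'; python3 - <<'E'
from h import *
c=cam("side"); cv2.imwrite("pics/s1.png",cv2.resize(c["color"][205:365,345:465],(600,800)[:2],interpolation=2)[:600] if 0 else cv2.resize(c["color"][215:365,345:465],(480,600),interpolation=2))
E
```

```text
clock: 6.48
tcp_pos: [0.5559, -0.2289, 0.3276]
tcp_rot: [0.001, 0.209, 0.978, -0.0]
ft_force: [-3.5, 3.6, 10.1]
gripper_width: -0.0002
finger_force: 5.0
```

View pics/s1.png

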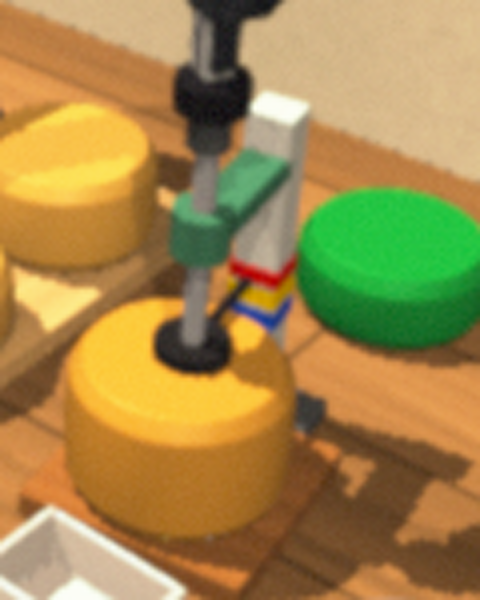

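Red is confirmed: the foot rests on the cheese, and the pointer tip in the crop at (245,282) is at the red band. Now I let it rise and work out the grasp pose.

```bash
python3 -m crank '[{"ax":0,"ay":0,"az":0,"tx":0,"ty":0,"tz":-4,"fingers":-1},{"ax":0,"ay":0,"az":0,"tx":0,"ty":0,"tz":-9,"fingers":-1},{"ax":0,"ay":0,"az":0,"tx":0,"ty":0,"tz":-14,"fingers":-1},{"ax":0,"ay":0,"az":0,"tx":0,"ty":0,"tz":-19,"fingers":-1},{"ax":0,"ay":0,"az":0,"tx":0,"ty":0,"tz":-24,"fingers":-1},{"ax":0,"ay":0,"az":0,"tx":0,"ty":0,"tz":-35,"fingers":-1},{"ax":0,"ay":0,"az":0,"tx":0,"ty":0,"tz":-70,"fingers":-1},{"ax":0,"ay":0,"az":0,"tx":0,"ty":0,"tz":-100,"fingers":-1},{"ax":0,"ay":0,"az":0,"tx":0,"ty":0,"tz":-100,"fingers":-1}]'; cat >> h.py <<'E'
X=np.array([.065,.998,0]);Y=np.array([-.998,.065,0]);Z=np.array([0,0,1.]);O=np.array([.545,.248,0])
def grip(a): return O-.052*X+.13*np.sin(a)*Y+(.07+.13*np.cos(a))*Z
def plan(a,back,tilt=40,dx=0):
    s=observe();q=s["tcp_rot"];r=R.from_quat([q[1],q[2],q[3],q[0]])
    t=np.radians(tilt);tz=X*np.sin(t)-Z*np.cos(t);ty=-Y;tx=np.cross(ty,tz)
    T=R.from_matrix(np.stack([tx,ty,tz],1))
    p=grip(a)+dx*X-(.006+back)*tz
    return (r.inv()*T).as_rotvec(degrees=True),r.inv().apply(p-s["tcp_pos"])*1000,p
E
python3 - <<'E'
from h import *
print(plan(-.58,.13)); 
c=cam("side")
P=cloud(c).reshape(-1,3)
k=P[(abs(P[:,2]-.328)<.006)&(np.hypot(P[:,0]-.552,P[:,1]+.23)<.05)];print(len(k))
E
```

```text
clock: 7.65
tcp_pos: [0.5572, -0.2303, 0.4292]
tcp_rot: [0.003, 0.209, 0.978, -0.001]
ft_force: [-0.4, -1.8, 0.2]
gripper_width: 0.0001
finger_force: 0.0
(array([-24.08947461,  35.24516296,  66.67884606]), array([ 92.22751396, 325.81039694, 145.30550673]), array([0.60703838, 0.10422892, 0.28292219]))
176
```

```bash
python3 -m crank '[{"ax":-3,"ay":4.4,"az":8.3,"tx":8,"ty":36,"tz":0,"fingers":1},{"ax":-6,"ay":8.8,"az":16.7,"tx":18,"ty":72,"tz":0,"fingers":1},{"ax":-9,"ay":13.2,"az":25,"tx":30,"ty":108,"tz":0,"fingers":1},{"ax":-12,"ay":17.6,"az":33.3,"tx":42,"ty":144,"tz":10,"fingers":1},{"ax":-15,"ay":22,"az":41.7,"tx":53,"ty":180,"tz":40,"fingers":1},{"ax":-18.1,"ay":26.4,"az":50,"tx":65,"ty":217,"tz":70,"fingers":1},{"ax":-21.1,"ay":30.8,"az":58.3,"tx":76,"ty":253,"tz":100,"fingers":1},{"ax":-24.1,"ay":35.2,"az":66.7,"tx":84,"ty":290,"tz":125,"fingers":1},{"ax":-24.1,"ay":35.2,"az":66.7,"tx":92,"ty":326,"tz":145,"fingers":1},{"ax":-24.1,"ay":35.2,"az":66.7,"tx":92,"ty":326,"tz":145,"fingers":1},{"ax":-24.1,"ay":35.2,"az":66.7,"tx":92,"ty":326,"tz":145,"fingers":1}]'
python3 - <<'E'
from h import *
print(observe()["qpos"]);print(plan(-.58,0)) 
for n in("top","side"):
    c=cam(n);cv2.imwrite(f"pics/{n}2.png",c["color"][60:360,150:470] if n=="side" else c["color"][60:360,150:470])
E
```

```text
clock: 9.07
tcp_pos: [0.6049, 0.1058, 0.2805]
tcp_rot: [-0.237, 0.686, 0.642, 0.248]
ft_force: [-0.2, 0.3, -0.1]
gripper_width: 0.0854
finger_force: 0.0
[-0.26494645  0.39275868  1.52481188  0.68989515  1.43568597 -0.36982343]
(array([-0.29744578, -0.12665127, -0.22860788]), array([  0.17205946,   2.91860372, 127.19245084]), array([0.61246994, 0.18762419, 0.18333641]))
```

View pics/side2.png

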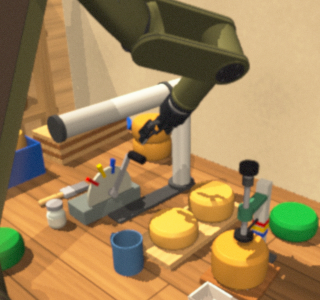

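```bash
python3 -m crank '[{"ax":0,"ay":0,"az":0,"tx":0,"ty":3,"tz":30,"fingers":1},{"ax":0,"ay":0,"az":0,"tx":0,"ty":3,"tz":60,"fingers":1},{"ax":0,"ay":0,"az":0,"tx":0,"ty":3,"tz":85,"fingers":1},{"ax":0,"ay":0,"az":0,"tx":0,"ty":3,"tz":105,"fingers":1},{"ax":0,"ay":0,"az":0,"tx":0,"ty":3,"tz":118,"fingers":1},{"ax":0,"ay":0,"az":0,"tx":0,"ty":3,"tz":127,"fingers":1},{"ax":0,"ay":0,"az":0,"tx":0,"ty":3,"tz":127,"fingers":1}]'
python3 - <<'E'
from h import *
print(plan(-.58,0)) 
c=cam("side");cv2.imwrite("pics/s3.png",cv2.resize(c["color"][170:290,220:340],(600,600),interpolation=2))
E
```

```text
clock: 10.05
tcp_pos: [0.613, 0.1876, 0.1841]
tcp_rot: [-0.237, 0.686, 0.642, 0.249]
ft_force: [-0.3, 0.2, 0.5]
gripper_width: 0.0856
finger_force: 0.0
(array([-0.23956201, -0.15438819, -0.19422391]), array([-0.4971039 , -0.50945337,  0.63623488]), array([0.61246994, 0.18762419, 0.18333641]))
```

View pics/s3.png

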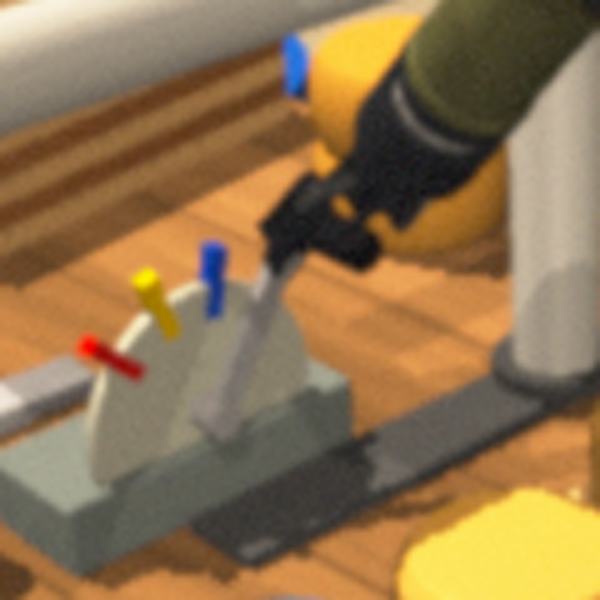

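Fingers straddle the grip at about (320,225) in the crop. Close.

```bash
python3 -m crank '[{"ax":0,"ay":0,"az":0,"tx":0,"ty":0,"tz":0,"fingers":-1},{"ax":0,"ay":0,"az":0,"tx":0,"ty":0,"tz":0,"fingers":-1},{"ax":0,"ay":0,"az":0,"tx":0,"ty":0,"tz":0,"fingers":-1},{"ax":0,"ay":0,"az":0,"tx":0,"ty":0,"tz":0,"fingers":-1},{"ax":0,"ay":0,"az":0,"tx":0,"ty":0,"tz":0,"fingers":-1},{"ax":0,"ay":0,"az":0,"tx":0,"ty":0,"tz":0,"fingers":-1}]' 30
python3 - <<'E'
from h import *
s=observe();print(s["ft_force"],s["gripper_width"]) 
b=plan(-.58,0)[1]
for a in np.linspace(-.58,.8,13)[1:]: print(round(a,3),np.round(plan(a,0)[1]-plan(-.58,0)[1],1))
E
```

```text
clock: 10.85
tcp_pos: [0.6131, 0.1874, 0.1845]
tcp_rot: [-0.236, 0.686, 0.642, 0.249]
ft_force: [-0.6, -3.2, 2.6]
gripper_width: 0.0274
finger_force: 30.1
[-0.64463054 -3.2121233   2.59327064] 0.027406614834617912
-0.465 [  4.8 -13.   -5.7]
-0.35 [  8.5 -26.7 -10.1]
-0.235 [ 11.3 -41.1 -13.4]
-0.12 [ 12.9 -55.8 -15.3]
-0.005 [ 13.5 -70.7 -16. ]
0.11 [ 12.9 -85.6 -15.3]
0.225 [  11.3 -100.3  -13.4]
0.34 [   8.6 -114.7  -10.1]
0.455 [   4.8 -128.4   -5.7]
0.57 [   0.  -141.4   -0. ]
0.685 [  -5.7 -153.5    6.7]
0.8 [ -12.2 -164.4   14.5]
```

```bash
python3 -m crank '[{"ax":0,"ay":0,"az":0,"tx":4.8,"ty":-13,"tz":-5.7,"fingers":-1},{"ax":0,"ay":0,"az":0,"tx":8.5,"ty":-26.7,"tz":-10.1,"fingers":-1},{"ax":0,"ay":0,"az":0,"tx":11.3,"ty":-41.1,"tz":-13.4,"fingers":-1},{"ax":0,"ay":0,"az":0,"tx":12.9,"ty":-55.8,"tz":-15.3,"fingers":-1},{"ax":0,"ay":0,"az":0,"tx":13.5,"ty":-70.7,"tz":-16,"fingers":-1},{"ax":0,"ay":0,"az":0,"tx":12.9,"ty":-85.6,"tz":-15.3,"fingers":-1}]'
python3 - <<'E'
from h import *
for a in (.11,.225,.34,.455,.57,.685,.8): print(round(a,3),np.round(plan(a,0)[1]-plan(.11,0)[1],1), plan(a,0)[1])
E
```

```text
clock: 11.6
tcp_pos: [0.5333, 0.1926, 0.2082]
tcp_rot: [-0.232, 0.686, 0.641, 0.254]
ft_force: [5.9, -1.9, 10.4]
gripper_width: 0.0268
finger_force: 31.7
0.11 [0. 0. 0.] [-2.66501019 -6.22338677  3.40967674]
0.225 [ -1.6 -14.8   1.8] [ -4.26149286 -20.97633236   5.17258187]
0.34 [ -4.3 -29.1   4.8] [ -6.93946724 -35.35904844   8.21714658]
0.455 [ -8.  -43.    9.1] [-10.66355616 -49.18153314  12.50315086]
0.57 [-12.7 -56.   14.6] [-15.38456279 -62.26118548  17.97397474]
0.685 [-18.4 -68.2  21.1] [-21.04012059 -74.42521759  24.55734628]
0.8 [-24.9 -79.3  28.8] [-27.55551721 -85.51293738  32.1662963 ]
```

```bash
python3 -m crank '[{"ax":0,"ay":0,"az":0,"tx":-1.6,"ty":-14.8,"tz":1.8,"fingers":-1},{"ax":0,"ay":0,"az":0,"tx":-4.3,"ty":-29.1,"tz":4.8,"fingers":-1},{"ax":0,"ay":0,"az":0,"tx":-8,"ty":-43,"tz":9.1,"fingers":-1},{"ax":0,"ay":0,"az":0,"tx":-12.7,"ty":-56,"tz":14.6,"fingers":-1},{"ax":0,"ay":0,"az":0,"tx":-18.4,"ty":-68.2,"tz":21.1,"fingers":-1},{"ax":0,"ay":0,"az":0,"tx":-23.3,"ty":-76.6,"tz":27,"fingers":-1},{"ax":0,"ay":0,"az":0,"tx":-23.3,"ty":-76.6,"tz":27,"fingers":-1},{"ax":0,"ay":0,"az":0,"tx":-23.3,"ty":-76.6,"tz":27,"fingers":-1}]'
cat >> h.py <<'E'
def lever(c):
    "lever angle from the grip's dark points and from the steel arm (side view)"
    from scipy.optimize import least_squares
    P=cloud(c).reshape(-1,3)-O
    L=np.stack([P@X,P@Y,P@Z],1);col=c["color"].reshape(-1,3).max(1)
    r=np.hypot(L[:,1],L[:,2]-.07)
    m=(col<75)&(L[:,0]<-.02)&(L[:,0]>-.085)&(r>.105)&(r<.155)&(L[:,1]>-.1)&(L[:,2]>.08)
    q=L[m]
    f=lambda p:np.hypot(q[:,1]-.13*np.sin(p[0]),q[:,2]-.07-.13*np.cos(p[0]))-.014
    s=least_squares(f,[np.median(np.arctan2(q[:,1],q[:,2]-.07))],loss='soft_l1',f_scale=.002)
    n=(L[:,0]<-.006)&(L[:,0]>-.03)&(r>.085)&(r<.115)&(L[:,2]>.08)
    th=np.arctan2(L[n,1],L[n,2]-.07)
    return m.sum(),s.x[0],np.median(abs(s.fun)),n.sum(),np.median(th),np.percentile(th,[5,95])
E
python3 - <<'E'
from h import *
print(plan(.785,0)[:2],observe()["tcp_pos"]-plan(.785,0)[2])
c=cam("side");print(lever(c));cv2.imwrite("pics/s4.png",cv2.resize(c["color"][180:290,190:320],(780,660),interpolation=2)[:600])
print(lever(dict(np.load("side0.npz"))))
E
```

```text
clock: 12.6
tcp_pos: [0.4528, 0.1975, 0.1695]
tcp_rot: [-0.235, 0.686, 0.641, 0.25]
ft_force: [4.6, 1.2, -2.2]
gripper_width: 0.0273
finger_force: 32.9
(array([-0.00241127, -0.11114252, -0.15215605]), array([-1.50653115, -3.18351823,  2.6511159 ])) [ 0.00314432 -0.00076839  0.0029926 ]
  return _methods._mean(a, axis=axis, dtype=dtype,
  ret = ret.dtype.type(ret / rcount)
Traceback (most recent call last):
  File "h.py", line 35, in lever
    return m.sum(),s.x[0],np.median(abs(s.fun)),n.sum(),np.median(th),np.percentile(th,[5,95])
                                                                      ~~~~~~~~~~~~~^^^^^^^^^^^
IndexError: index -1 is out of bounds for axis 0 with size 0
```

```bash
python3 - <<'E'
from h import *
c=cam("side");np.savez("s4.npz",**c);cv2.imwrite("pics/s4.png",cv2.resize(c["color"][180:280,190:320],(780,600),interpolation=2))
E
```

```text
(no output)
```

View pics/s4.png

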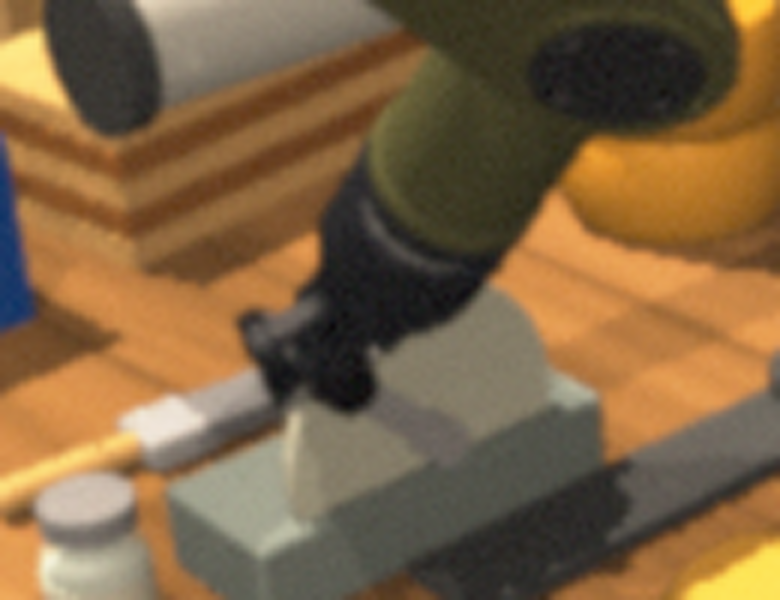

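```bash
python3 -m crank '[{"ax":0,"ay":0,"az":0,"tx":-1.5,"ty":-2.5,"tz":1.8,"fingers":-1},{"ax":0,"ay":0,"az":0,"tx":-3,"ty":-4.5,"tz":3.6,"fingers":-1},{"ax":0,"ay":0,"az":0,"tx":-3,"ty":-4.5,"tz":3.6,"fingers":-1},{"ax":0,"ay":0,"az":0,"tx":-3,"ty":-4.5,"tz":3.6,"fingers":-1}]'
python3 - <<'E'
from h import *
p=(observe()["tcp_pos"]-O);y=p@Y;print(y,np.arcsin(y/.13),plan(.8,0)[1])
E
```

```text
clock: 13.2
tcp_pos: [0.4491, 0.1977, 0.1653]
tcp_rot: [-0.234, 0.686, 0.641, 0.251]
ft_force: [6.5, -0.3, 0.0]
gripper_width: 0.0268
finger_force: 33.8
0.09240379763480623 0.7906326860761962 [ 0.35353349 -0.87522394  0.46689778]
```

```bash
python3 -m crank '[{"ax":0,"ay":0,"az":0,"tx":0,"ty":0,"tz":0,"fingers":1},{"ax":0,"ay":0,"az":0,"tx":0,"ty":0,"tz":0,"fingers":1},{"ax":0,"ay":0,"az":0,"tx":0,"ty":3,"tz":0,"fingers":1},{"ax":0,"ay":0,"az":0,"tx":0,"ty":3,"tz":0,"fingers":1},{"ax":0,"ay":0,"az":0,"tx":0,"ty":3,"tz":0,"fingers":1},{"ax":0,"ay":0,"az":0,"tx":0,"ty":3,"tz":-20,"fingers":1},{"ax":0,"ay":0,"az":0,"tx":0,"ty":3,"tz":-50,"fingers":1},{"ax":0,"ay":0,"az":0,"tx":0,"ty":3,"tz":-90,"fingers":1},{"ax":0,"ay":0,"az":0,"tx":0,"ty":3,"tz":-130,"fingers":1},{"ax":0,"ay":0,"az":0,"tx":0,"ty":3,"tz":-160,"fingers":1},{"ax":0,"ay":0,"az":0,"tx":0,"ty":3,"tz":-160,"fingers":1}]'
python3 - <<'E'
from h import *
c=cam("side");np.savez("s5.npz",**c);cv2.imwrite("pics/s5.png",cv2.resize(c["color"][180:280,190:320],(780,600),interpolation=2))
try: print(lever(c))
except Exception as e: print(e)
E
```

```text
clock: 14.58
tcp_pos: [0.4446, 0.0936, 0.2883]
tcp_rot: [-0.235, 0.686, 0.642, 0.25]
ft_force: [-0.7, 0.1, 0.4]
gripper_width: 0.0854
finger_force: 0.0
index -1 is out of bounds for axis 0 with size 0
  return _methods._mean(a, axis=axis, dtype=dtype,
  ret = ret.dtype.type(ret / rcount)
```

View pics/s5.png

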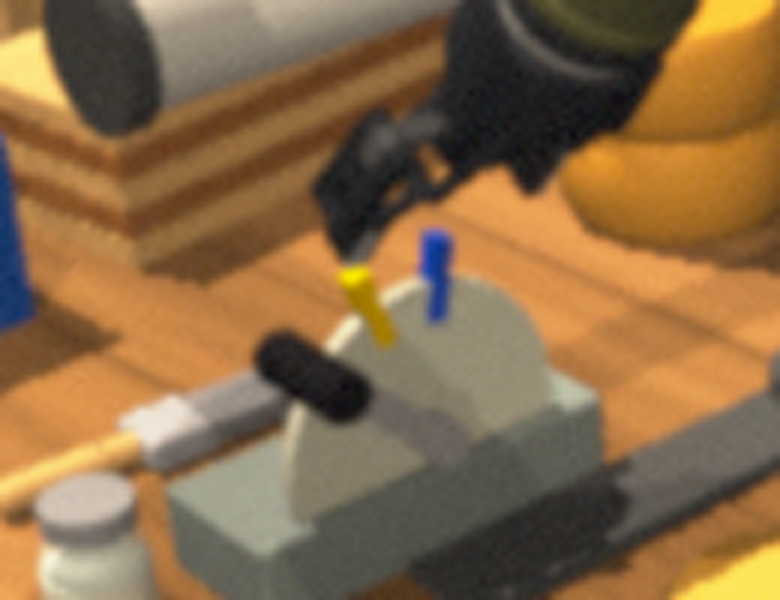

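```bash
python3 - <<'E'
from h import *
from scipy.optimize import least_squares
c=dict(np.load("s5.npz"));E=c["extrinsics"]
# silhouette match of the dark grip: project capsule x -18..-80 r 14 for each angle, IoU
dark=((c["color"].max(2)<70)).astype(np.uint8)
win=np.zeros_like(dark);win[232:252,230:254]=1;dark&=win
print(dark.sum(), np.argwhere(dark).mean(0))
for O2 in (O,):
  best=[]
  for a in np.arange(.66,.95,.01):
    t=np.linspace(0,2*np.pi,40);pts=[]
    for xx in(-.018,-.080):
        ctr=O+xx*X+.13*np.sin(a)*Y+(.07+.13*np.cos(a))*Z
        pts.append(ctr+.014*(np.cos(t)[:,None]*Y+np.sin(t)[:,None]*Z))
    p=np.vstack(pts)@E[:3,:3].T+E[:3,3]
    uv=np.stack([c["fx"]*p[:,0]/p[:,2]+c["cx"],c["fy"]*p[:,1]/p[:,2]+c["cy"]],1)
    S=8;m=np.zeros((480*S,640*S),np.uint8)
    cv2.fillConvexPoly(m,cv2.convexHull(np.int32(uv*S+S/2)),1)
    m=cv2.resize(m*255,(640,480),interpolation=cv2.INTER_AREA)/255.
    best.append((np.minimum(m,dark).sum()/np.maximum(m,dark).sum(),round(a,2),(np.argwhere(m>.5)).mean(0)))
  for b in sorted(best,key=lambda b:-b[0])[:5]:print(b)
P=cloud(c).reshape(-1,3)-O;L=np.stack([P@X,P@Y,P@Z],1)[dark.ravel()>0]
L=L[(L[:,0]>-.075)&(L[:,0]<-.02)]
f=lambda p:np.hypot(L[:,1]-.13*np.sin(p[0]),L[:,2]-.07-.13*np.cos(p[0]))-.014
r=least_squares(f,[.8],loss='soft_l1',f_scale=.002);print(len(L),r.x,np.median(r.fun))
# steel arm direction in the picture: grey pixels by stand coords near x=-12..-18
L=np.stack([P@X,P@Y,P@Z],1);m=(L[:,0]<-.006)&(L[:,0]>-.03)&(np.hypot(L[:,1],L[:,2]-.07)<.1)&(L[:,2]>.075)&(L[:,1]>.02)
print(m.sum(),np.median(np.arctan2(L[m,1],L[m,2]-.07)) if m.sum() else "")
E
```

```text
163 [242.81595092 241.95705521]
(np.float64(0.7491795001262308), np.float64(0.8), array([242.47247706, 241.18348624]))
(np.float64(0.7471227103258227), np.float64(0.81), array([242.91203704, 241.05092593]))
(np.float64(0.7469762068094016), np.float64(0.79), array([242.10091743, 241.48623853]))
(np.float64(0.7236260321406376), np.float64(0.78), array([241.74193548, 241.77880184]))
(np.float64(0.7176072674470083), np.float64(0.82), array([243.24537037, 240.81481481]))
106 [0.78967568] -0.0021517078255461394
43 0.7704369155482884
```

```bash
python3 -c "
from bench import bot; print(bot.sign_off())"
```

```text
the job is handed in; nothing more can be done
None
```

The gauge read red (the 92 mm wheel); I pressed it at about 10 N and let it rise. The damper lever now points at the red mark, at about 0.79–0.80 rad against 0.8, and the job is handed in with the arm clear.

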